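Interlock washed coolant channels on the storage board

TASK

Stack the grinder's four washed coolant channels on the white storage board. First lay the long low channel on the long rubber strip and the short low channel on the short strip, open side up, each centred on its strip and lying along it; then set the wide channel open side down over the middle of the board, parallel to the strips, so that one of its walls stands down inside each low channel; last, lay the small narrow channel open side up on the middle of the wide one's back, lengthwise along it. Let go of everything and leave the grinding wheel, the dressing stone and the jar where they are.

Things in the scene. Friction and masses are not known exactly. Their poses are not given: they have to be found in the camera images.
- low_long_mid (a point): Long low channel: bare aluminium U-section, 150 mm long, 44 mm wide, 26 mm high, walls and floor 4 mm, lying open side up on the bench at the start. About 0.15 kg. The point is its centre, half-way up (13 mm above its underside). Its x axis runs along its length, y across, z up.
- low_short_mid (a point): Short low channel: the same U-section (44 mm wide, 26 mm high, 4 mm walls and floor) but 95 mm long, open side up. About 0.1 kg. The point is its centre, 13 mm above its underside. Its x axis runs along its length, y across, z up.
- wide_mid (a point): Wide channel: aluminium U-section, 100 mm long, 68 mm wide, 52 mm high, walls and back 4 mm, standing open side down on its two wall edges, its flat back on top. About 0.18 kg. The point is its centre, 26 mm above its wall edges and 26 mm below its back. Its x axis runs along its length, y across, z up.
- narrow_mid (a point): Small narrow channel: aluminium U-section, 70 mm long, 32 mm wide, 24 mm high, 4 mm walls and floor, open side up. About 0.05 kg. The point is its centre, 12 mm above its underside. Its x axis runs along its length, y across, z up.
- strip_long_top (a point): Long black rubber strip fixed on the white board, 160 mm long, 52 mm wide, 5 mm thick. The point is the centre of its top face, 17 mm above the bench; x along the strip, z up. The two strips lie parallel, side by side, their centre lines 72 mm apart, 36 mm either side of the board's middle; which is on which side varies.
- strip_short_top (a point): Short black rubber strip fixed on the white board, 105 mm long, 52 mm wide, 5 mm thick. The point is the centre of its top face, 17 mm above the bench; x along the strip, z up.
- board_mid (a point): White plastic storage board, fixed, 200 mm long (x, along the strips), 150 mm wide (y), 12 mm thick. The point is the centre of its top face, midway between the strips. With its walls standing on the floors of the low channels, the wide channel's wall edges are 21 mm and its back is 73 mm above the bench.
- cup_wheel_mid (a point): Bystander: grey cup grinding wheel lying flat, 100 mm across, 34 mm high, beyond the work. The point is its centre.
- dressing_stone_mid (a point): Bystander: brown dressing stone, a bar 130 mm by 30 mm by 25 mm. The point is its centre.
- grit_jar_mid (a point): Bystander: closed jar with a steel cap, 64 mm across, 60 mm tall. The point is its centre.
Mind the look-alikes: they are no part of the job. What is shaped like the part that bears narrow_mid but brown or red is not meant.

How it is judged:
On the way, in this order (a step that is already met when the one before it is completed fails the run):
1. both low channels lie open side up on their own strips (x of low_long_mid in the frame of strip_long_top between -0.012 and 0.012 m and y of low_long_mid in the frame of strip_long_top between -0.01 and 0.01 m and z of low_long_mid in the frame of strip_long_top between 0.009 and 0.017 m and angle between the x axis of low_long_mid and the x axis of strip_long_top, either way round below 0.14 rad and angle between each of low_long_mid, low_short_mid's own z axis and vertical below 0.08 rad and x of low_short_mid in the frame of strip_short_top between -0.012 and 0.012 m and y of low_short_mid in the frame of strip_short_top between -0.01 and 0.01 m and z of low_short_mid in the frame of strip_short_top between 0.009 and 0.017 m and angle between the x axis of low_short_mid and the x axis of strip_short_top, either way round below 0.14 rad), for 0.2 s.
2. the wide channel stands open side down with a wall in each low channel (all of step 1 and x of wide_mid in the frame of board_mid between -0.012 and 0.012 m and y of wide_mid in the frame of board_mid between -0.01 and 0.01 m and z of wide_mid in the frame of board_mid between 0.031 and 0.039 m and angle between the x axis of wide_mid and the x axis of board_mid, either way round below 0.14 rad and angle between wide_mid's own z axis and vertical below 0.08 rad), for 0.2 s.
At the end, for the whole second after the job is handed in: Low channels open-up on their own strips, wide one open-down on both their floors at the board's middle, narrow one open-up on its back: each within 12 mm lengthwise, 10 mm crosswise, 4 mm in height, 8 degrees of parallel, 4.5 degrees of level; released, at rest (all of step 2 and x of narrow_mid in the frame of wide_mid between -0.012 and 0.012 m and y of narrow_mid in the frame of wide_mid between -0.01 and 0.01 m and z of narrow_mid in the frame of wide_mid between 0.034 and 0.042 m and angle between the x axis of narrow_mid and the x axis of wide_mid, either way round below 0.14 rad and angle between narrow_mid's own z axis and vertical below 0.08 rad and linear speed of each of low_long, low_short, wide, narrow below 0.01 m/s); the robot touches nothing.
It fails at once if the grinding wheel is shifted by more than 20 mm (distance of cup_wheel_mid from where it was at the start of the episode above 0.02 m).
It fails at once if the dressing stone is shifted by more than 20 mm (distance of dressing_stone_mid from where it was at the start of the episode above 0.02 m).
It fails at once if the jar is shifted by more than 20 mm (distance of grit_jar_mid from where it was at the start of the episode above 0.02 m).
It also fails if it takes over 109 s, if anything falls off the work surface, if the arm or the gripper's body presses on something with over 40 N, if the wrist force passes 120 N, or if a joint passes its speed limit or range.

ROBOT

A 7-joint arm with a two-finger parallel gripper is mounted at the origin on the work surface. World frame = base frame: x ahead of the robot, y to its left, z up, the work surface at z = 0. Lengths are in m, angles in rad, forces in N, time in s.
With the tool pointing down it reaches from about 0.425 to 0.925 m from the base axis. Payload 6.8 kg.
Tool frame: the origin (TCP) lies at the very end of the fingers, on their centre line; the grasp point (between the pads) lies r.grip_depth behind it (r.grip_depth is the distance from the TCP to the grasp point, in m); z points along the fingers, x is the direction in which the jaws open and shut, and the axes are right-handed (so a half turn about z gives the same grasp; the last joint's range is limited). The gripper opens to 85 mm and grips with 20 to 120 N. Pads are 22 mm wide; open, the fingers measure 114 mm over their backs; the gripper's body (76 mm by 85 mm) begins 54 mm behind the grasp point. The pads swing forward as they close: fully open they stand 13 mm farther back than shut.
Start: joints at [1.033, 0.477, 0.022, 1.555, -0.011, 1.109, -0.083], TCP at [0.281, -0.614, 0.231] pointing down, gripper open.
Joint ranges: [-2.96, 2.96], [-0.34, 2.1], [-1.41, 1.46], [0.24, 2.44], [-1.37, 4.51], [0.17, 1.92], [-2.96, 2.96]. Speed limits (rad/s): [2.39, 2.39, 3.14, 3.14, 3.14, 3.14, 3.14].

INTERFACE

Orientations are given as a rotation vector (axis times angle).
In Python, from bench import readout, grab_frame, workorder, r gives the robot as it stands.
- The arm moves only by the shell command python3 -m handwheel 'ROWS' [FORCE]. ROWS is text: rows parted by semicolons, each of 7 numbers parted by spaces: the shift along the tool's x, y, z in mm, then the turn, a rotation vector about the tool's x, y, z in degrees, then the finger opening in mm, from 0 to 85.4. A call has 1 to 12 rows; each row is the pose to reach, as a shift and turn from the pose commanded when the call began, along the tool's axes at that moment; what a row does not reach only later rows make up. A row lasts 1/8 s, in which the tool goes at most 62.5 mm and 10.7 degrees, less where a joint would pass 70% of its speed; a pose out of reach is approached as far as the arm can. A call with a gripper value outside its range is refused whole. The fingers move at their own pace and stop on an object; FORCE is the grip in N (left out, the last holds). Time passes only in rows, so rows that repeat a pose let the fingers close. It gives the time, the measured TCP pose, the force and the opening at its end, in the units of the state.
- readout.get_obs(): the state, without advancing time (a new reading comes with each control period).
- grab_frame(name): name is "scene" or "side" or "wrist"; returns a dict with "pixels" (400x640x3 uint8, red, green, blue), "fx", "fy", "cx", "cy" (pixels), "rvec" (rotation vector, rad) and "tvec" (3), from world to camera coordinates, as OpenCV has them. Camera axes: x right, y down, z forward; pixel columns grow to the right and rows downward; lengths in m; the calibration is good to about 2 mm. A picture is of the moment at which its call begins. There is no depth.
- workorder.hand_in(): hands the job in, once; it reports no verdict.
The state is a dict: "clock": time; "joints": joint angles; "qvel": joint speeds; "tau": joint torques, N m; "tcp_pos": TCP position; "orientation": TCP orientation; "contact_force": force on the tool from outside, world axes, zero at the start; "moment": the same for the moment, N m; "grip_width": finger opening in m.
Only numpy, scipy, OpenCV 4.12 (cv2) and the standard library are available. Lean on these libraries where they do the work, as an engineer would, in place of code of your own. Each camera call takes 0.05 s, during which the arm holds its last target.

## Working session

There is one attempt and no reset: what is moved stays moved. The work goes in short steps, Python scripts to look and compute and a shell command to move; the robot and the scene stay as the last step left them, time stands still between calls to the robot, and variables do not carry over. Pictures are saved under pics/ and viewed, and the job is handed in when it is done.

```bash
ls; mkdir -p pics; python3 - <<'E'
from bench import readout, grab_frame, workorder, r
import cv2, numpy as np
print(readout.get_obs(), r.grip_depth)
for n in ["scene","side","wrist"]:
    f=grab_frame(n); cv2.imwrite(f"pics/{n}0.png",f["pixels"][:,:,::-1])
    R=cv2.Rodrigues(np.array(f["rvec"]))[0]; print(n,f["fx"],f["fy"],f["cx"],f["cy"],"cam at",-R.T@np.array(f["tvec"]), R[2])
E
```

```text
pics
{'clock': 0.0, 'joints': array([ 1.03289701,  0.47779708,  0.02235207,  1.55644531, -0.01150004,
        1.10928102, -0.08310091]), 'qvel': array([ 1.09290448e-04,  1.79916268e-03, -3.24943086e-05, -4.22671971e-05,
       -4.37843993e-04,  1.49088436e-03,  2.48201256e-04]), 'tau': array([-1.75376795e-04, -5.96443856e+01,  1.60773341e+00, -2.81190741e+01,
        1.24327347e-02,  9.27876681e-03, -6.50831922e-07]), 'tcp_pos': array([ 0.28100192, -0.61308752,  0.23033057]), 'orientation': array([-2.64335389e+00,  1.69614817e+00,  2.49325785e-03]), 'contact_force': array([-0.05790393, -0.54707588, -0.19681075]), 'moment': array([-0.0140177 , -0.00320712,  0.00672342]), 'grip_width': 0.08536862942165792} 0.0187
scene 439.10573208937177 439.10573208937177 313.2125725864627 203.06922905289701 cam at [ 1.56318784 -0.04721261  0.72388736] [-0.82832001  0.00653714 -0.56021712]
side 421.23914463111777 421.23914463111777 313.48314500819 198.84802421735182 cam at [ 0.46832696 -0.76670596  0.5664466 ] [ 0.12363624  0.81396823 -0.56760004]
wrist 300.11620887558604 300.11620887558604 322.71058838981486 197.76259607488092 cam at [ 0.35332028 -0.57954831  0.37271755] [-0.28288728 -0.12779238 -0.95060186]
```

View pics/scene0.png

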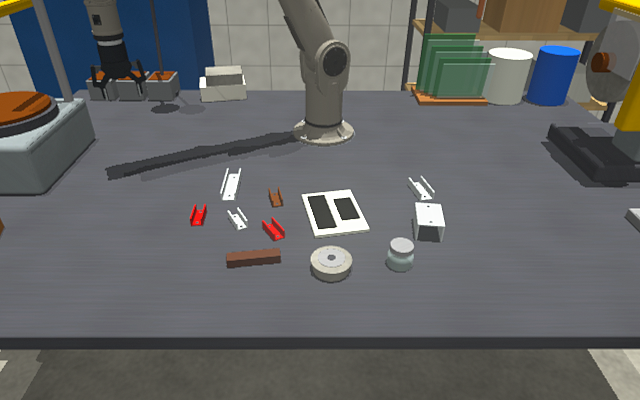

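View pics/side0.png

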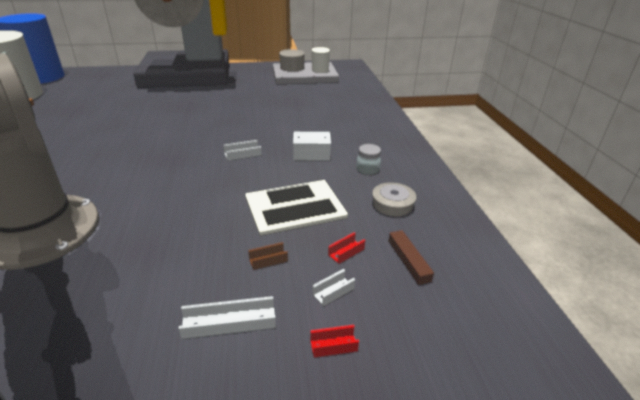

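View pics/wrist0.png

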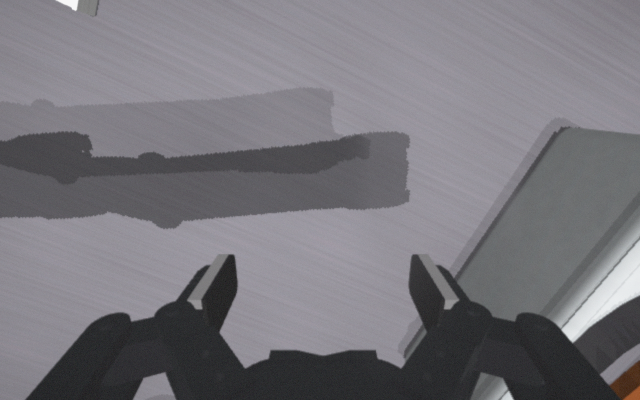

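The scene view (scene pixels) shows these parts:
- Long aluminium channel at (231,184).
- Short aluminium channel at (421,188).
- Wide channel at (429,222).
- Narrow candidates: aluminium at (237,218), red at (198,215) and (273,229), brown at (275,198). Only the aluminium one fits the description.

I'll confirm with enlarged crops.

```bash
python3 - <<'E'
import cv2, numpy as np
s=cv2.imread("pics/scene0.png"); d=cv2.imread("pics/side0.png")
def crop(im,x,y,w,h,k): return cv2.resize(im[y:y+h,x:x+w],(w*k,h*k),interpolation=cv2.INTER_CUBIC)
cv2.imwrite("pics/c1.png",np.vstack([crop(s,180,160,130,90,6)[:270*2]]))
cv2.imwrite("pics/c2.png",crop(s,290,165,160,110,5))
cv2.imwrite("pics/c3.png",crop(d,170,230,200,130,4))
cv2.imwrite("pics/c4.png",crop(d,210,125,200,110,4))
E
```

```text
(no output)
```

View pics/c1.png

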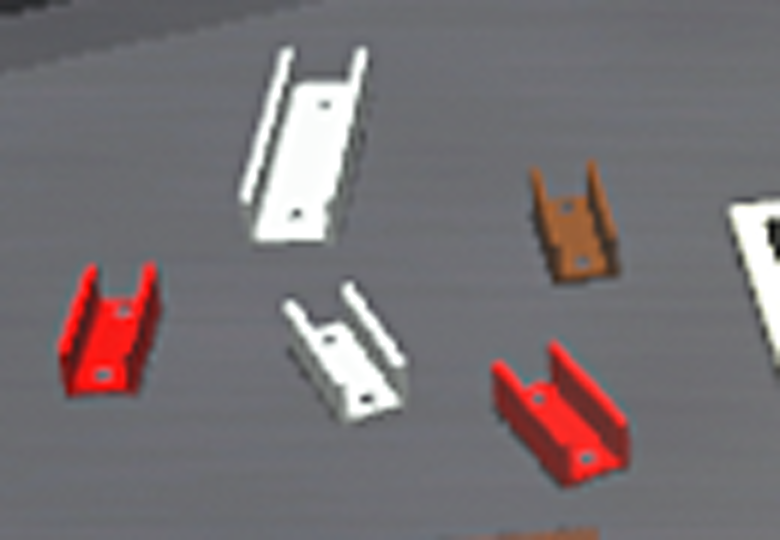

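View pics/c2.png

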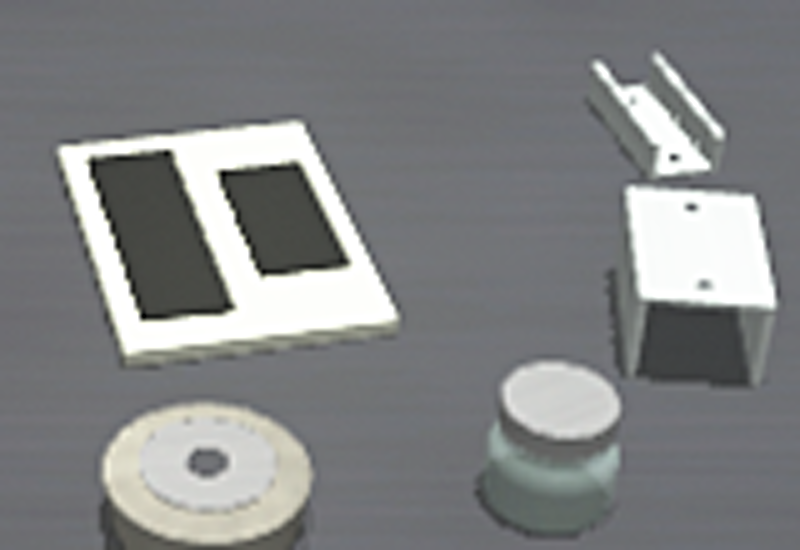

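View pics/c3.png

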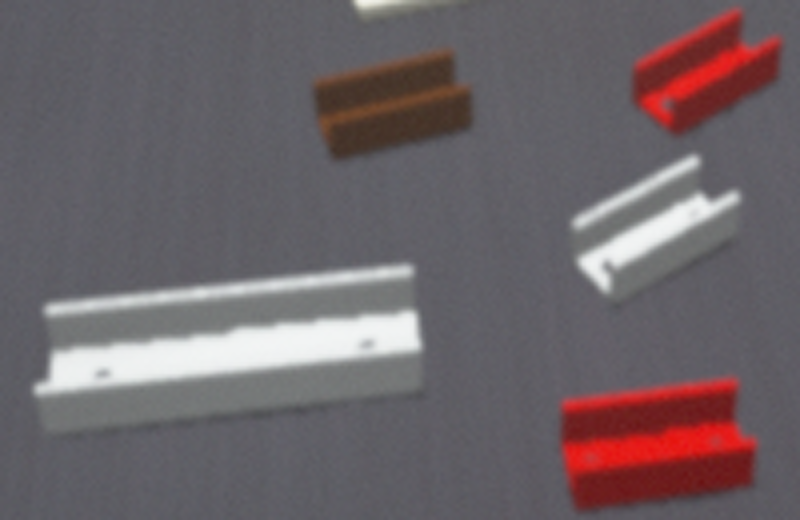

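View pics/c4.png

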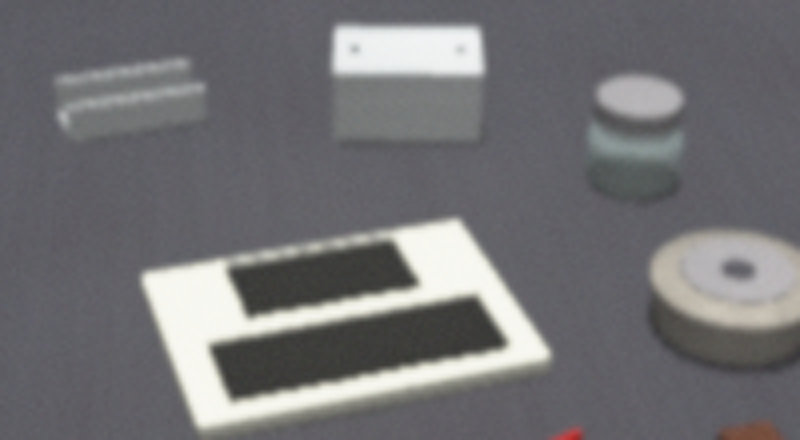

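```bash
cat > h.py <<'E'
import cv2, numpy as np
from bench import readout, grab_frame
def cam(f):
    R=cv2.Rodrigues(np.array(f["rvec"]))[0]; t=np.array(f["tvec"]); K=np.array([[f["fx"],0,f["cx"]],[0,f["fy"],f["cy"]],[0,0,1]]); return K,R,t
def toplane(f,px,z):
    K,R,t=cam(f); px=np.atleast_2d(np.array(px,float)); c=-R.T@t
    d=(R.T@np.linalg.inv(K)@np.c_[px,np.ones(len(px))].T).T
    s=(z-c[2])/d[:,2]; return c+s[:,None]*d
def proj(f,P):
    K,R,t=cam(f); q=(K@(R@np.atleast_2d(P).T+t[:,None])).T; return q[:,:2]/q[:,2:]
def rect(P):
    r=cv2.minAreaRect(np.array(P[:,:2],np.float32)); (c,(w,h),a)=r
    if w<h: w,h,a=h,w,a+90
    a=(a+90)%180-90
    return np.round(np.array([c[0]*1e3,c[1]*1e3,w*1e3,h*1e3,a]),1)
def blobs(mask,amin=30):
    cs,_=cv2.findContours(mask.astype(np.uint8),cv2.RETR_EXTERNAL,cv2.CHAIN_APPROX_NONE)
    return [c[:,0,:] for c in cs if cv2.contourArea(c)>amin]
def tool():
    o=readout.get_obs(); R=cv2.Rodrigues(np.array(o["orientation"]))[0]; return o,np.array(o["tcp_pos"]),R
E
python3 - <<'E'
from h import *
f={n:grab_frame(n) for n in("scene","side")}
for n in f:
    g=f[n]["pixels"].astype(int); hsv=cv2.cvtColor(f[n]["pixels"],cv2.COLOR_RGB2HSV)
    v=hsv[...,2]; s=hsv[...,1]
    print(n,"white z=.012")
    reg=(slice(160,280),slice(180,460)) if n=="scene" else (slice(130,350),slice(170,420))
    m=np.zeros(v.shape,bool); m[reg]=True
    for b in blobs(m&(v>215)&(s<60),60): print(b.mean(0).round(), rect(toplane(f[n],b,.012)), "z52",rect(toplane(f[n],b,.052)))
    print("dark z=.017")
    for b in blobs(m&(v<75)&(s<60),100): print(b.mean(0).round(), rect(toplane(f[n],b,.017)))
def o(x0,y0,k,pts): return (np.array(pts)+.5)/k+[x0,y0]-.5
S=f["scene"];D=f["side"]
for nm,F,p,z in [("long scene rim",S,o(180,160,6,[(285,48),(242,200),(367,48)]),.026),
 ("long side rim",D,o(170,230,4,[(46,305),(413,266),(421,348),(37,386)]),.026),
 ("narrow scene",S,o(180,160,6,[(288,302),(348,284),(404,362)]),.024),
 ("narrow side",D,o(170,230,4,[(573,222),(698,157),(740,193),(613,265)]),.024),
 ("short scene",S,o(290,165,5,[(595,63),(655,54),(722,131)]),.026),
 ("short side",D,o(210,125,4,[(56,77),(190,60),(206,87),(65,108)]),.026)]:
    P=toplane(F,p,z)*1e3; print(nm,P[:,:2].round(0).tolist(), "mean",P.mean(0).round(0), "rect",rect(P/1e3))
E
```

```text
scene white z=.012
[236. 220.] [ 585.6 -250.8   96.9   21.2   27.3] z52 [ 640.5 -239.4   91.5   20.    27.3]
[430. 214.] [562.4 286.  108.3  71.9  -7.1] z52 [618.6 267.2 102.2  67.9  -7.1]
[334. 212.] [547.1  17.8 202.4 149.   11. ] z52 [604.2  14.1 191.  140.6  11. ]
[420. 189.] [427.1 287.7 122.1  31.2   7.3] z52 [490.9 268.9 115.2  29.5   7.3]
[232. 185.] [ 398.1 -290.8  183.9   33.4    1. ] z52 [ 463.5 -277.1  173.5   31.5    1. ]
dark z=.017
[428. 234.] [658.4 258.3  62.   56.1  -7.7]
[346. 208.] [543.1  51.7 102.8  48.4  11.5]
[321. 212.] [557.1 -17.9 157.8  48.7  10.7]
side white z=.012
[229. 317.] [ 402.6 -293.3  146.9   19.7    0.7] z52 [ 407.4 -327.5  136.3   18.2    0.7]
[331. 289.] [ 582.9 -251.7   70.    15.8   33.1] z52 [ 574.6 -288.8   65.    14.7   33.1]
[294. 207.] [543.7  16.  198.1 148.7  11.1] z52 [538.3 -40.5 183.8 137.9  11.1]
[312. 137.] [628.9 347.6 104.6  66.   -6.4] z52 [617.3 267.2  97.   61.2  -6.4]
dark z=.017
[298. 212.] [550.1 -22.2 151.9  43.4  11. ]
[290. 194.] [536.5  48.2  96.5  42.1  11. ]
long scene rim [[328.0, -315.0], [479.0, -312.0], [328.0, -271.0]] mean [ 378. -300.   26.] rect [ 397.7 -312.2  156.2   42.3  -15.3]
long side rim [[327.0, -272.0], [477.0, -270.0], [478.0, -314.0], [328.0, -314.0]] mean [ 402. -293.   26.] rect [ 402.3 -293.1  150.5   43.9    0.7]
narrow scene [[563.0, -277.0], [548.0, -251.0], [610.0, -218.0]] mean [ 573. -249.   24.] rect [ 575.3 -238.8   75.5   27.5   51.7]
narrow side [[548.0, -252.0], [611.0, -219.0], [625.0, -244.0], [562.0, -279.0]] mean [ 586. -248.   24.] rect [ 585.9 -248.2   72.    29.9   28.9]
short scene [[387.0, 259.0], [376.0, 298.0], [466.0, 320.0]] mean [410. 292.  26.] rect [414.7 304.2  99.5  38.2  37.7]
short side [[376.0, 303.0], [469.0, 319.0], [479.0, 277.0], [384.0, 257.0]] mean [427. 289.  26.] rect [426.6 290.   96.8  46.8  11.8]
```

Both views agree on sizes and positions within a few mm:
- Long channel (402,-293), yaw 1°.
- Short channel (427,289), yaw 12°.
- Narrow channel (586,-248), yaw 28.5°.
- Wide channel (618,267), yaw -7°.
- Board about (545,16), yaw 11°.

The aluminium narrow channel is confirmed in the crop. Next I'll move above the long channel.

```bash
cat >> h.py <<'E'
def go(x,y,z,chan_yaw,grip=True):
    """print tool shift(mm)/turn(deg) to reach TCP x,y,z (mm) with jaws across a channel of yaw chan_yaw"""
    o,p,R=tool(); p=p*1e3
    cur=np.degrees(np.arctan2(R[1,0],R[0,0]))
    best=None
    for k in (-90,90):
        d=(chan_yaw+k-cur+180)%360-180
        if best is None or abs(d)<abs(best): best=d
    # target rotation exactly tool-down
    a=np.radians(cur+best); T=np.array([[np.cos(a),np.sin(a),0],[np.sin(a),-np.cos(a),0],[0,0,-1]])
    rv=np.degrees(cv2.Rodrigues(R.T@T)[0].ravel())
    print("tcp",p.round(1),"xdir",round(cur,1),"-> shift",(R.T@(np.array([x,y,z])-p)).round(1),"turn",rv.round(1),"q7",o["joints"][6].round(2),"F",o["contact_force"].round(1),"grip",round(o["grip_width"]*1e3,1),"t",round(o["clock"],2))
E
python3 -c "
from h import *
go(402.5,-293,160,.7)"
```

```text
tcp [ 281.1 -613.4  230.8] xdir -65.4 -> shift [-240.6 -243.8   71. ] turn [ 0.   0.  23.9] q7 -0.08 F [0.2 1.  0.2] grip 85.1 t 0.25
```

```bash
python3 -m handwheel '-240 -244 71 0 0 24 70; -240 -244 71 0 0 24 70; -240 -244 71 0 0 24 70; -240 -244 71 0 0 24 70; -240 -244 71 0 0 24 70; -240 -244 71 0 0 24 70; -240 -244 71 0 0 24 70; -240 -244 71 0 0 24 70' 40
python3 - <<'E'
from h import *
go(402.5,-293,160,.7)
f=grab_frame("wrist"); cv2.imwrite("pics/w1.png",f["pixels"][:,:,::-1]); print(cam(f)[0][0], f["rvec"],f["tvec"])
print(proj(f,[[.4025,-.293,.026],[.3275,-.271,.026]]))
E
```

```text
clock: 1.25
tcp_pos: [0.4029, -0.2947, 0.1605]
orientation: [2.233, -2.21, 0.001]
contact_force: [-0.1, -0.5, -0.2]
grip_width: 0.0702
tcp [ 402.9 -294.7  160.5] xdir -89.4 -> shift [-1.7  0.4  0.5] turn [-0.  -0.  -0.1] q7 -1.06 F [-0.1 -0.5 -0.2] grip 70.2 t 1.25
[300.11620888   0.         322.71058839] [-2.0609738   2.03968051  0.32430502] [-0.29826669  0.36163994  0.43657697]
[[321.57393413 187.31959584]
 [299.68773241 256.65363   ]]
```

View pics/w1.png

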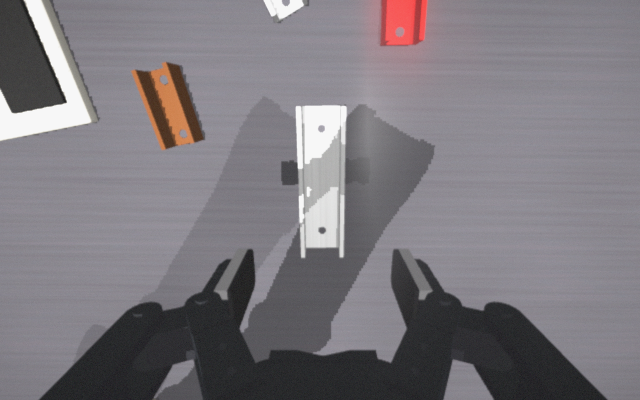

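The long channel is centred between the jaws, with rim corners at (295,106), (347,105), (301,257) and (345,257).

```bash

python3 - <<'E'
from h import *
f=grab_frame("wrist")
P=toplane(f,[(295,106),(347,105),(345,257),(301,257)],.026)
print((P*1e3).round(1).tolist(),rect(P))
x,y=P[:,:2].mean(0)*1e3; go(x,y,5,0.3)
E
```

```text
[[476.7, -269.5, 26.0], [478.0, -315.3, 26.0], [327.3, -318.4, 26.0], [326.9, -272.8, 26.0]] [ 402.2 -294.   150.7   45.9    1.2]
tcp [ 402.6 -295.3  160.6] xdir -89.5 -> shift [ -1.5   0.4 155.6] turn [-0.  -0.   0.2] q7 -1.06 F [ 0.9  0.4 -0.7] grip 70.1 t 1.35
```

```bash
python3 -m handwheel '-1 0 60 0 0 -0.5 70; -1 0 110 0 0 -0.5 70; -1 0 130 0 0 -0.5 70; -1 0 145 0 0 -0.5 70; -1 0 151 0 0 -0.5 70; -1 0 151 0 0 -0.5 70; -1 0 151 0 0 -0.5 43; -1 0 151 0 0 -0.5 40; -1 0 151 0 0 -0.5 40; -1 0 151 0 0 -0.5 40; -1 0 151 0 0 -0.5 40' 40
python3 - <<'E'
from h import *
go(402.5,-293,160,.7)
for n in("wrist","side"):
    f=grab_frame(n); cv2.imwrite(f"pics/{n}2.png",f["pixels"][:,:,::-1])
E
```

```text
clock: 2.72
tcp_pos: [0.4037, -0.2932, 0.0103]
orientation: [-2.243, 2.199, -0.003]
contact_force: [-1.5, 0.2, 5.8]
grip_width: 0.0429
tcp [ 403.7 -293.2   10.3] xdir -88.9 -> shift [-1.000e-01  1.000e+00 -1.497e+02] turn [-0.1 -0.1  0.4] q7 -1.07 F [-1.5  0.2  5.8] grip 42.9 t 2.73
```

View pics/wrist2.png

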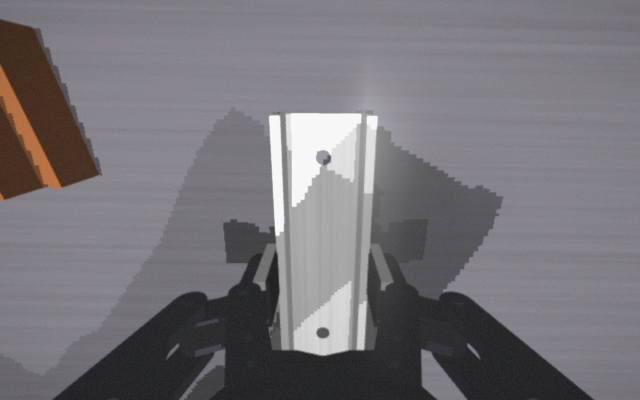

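The gripper closed on the channel at 43 mm, with the channel centred. Next I'll lift and take a wrist view of the board.

```bash
python3 -m handwheel '0 0 -40 0 0 0 38; 0 0 -90 0 0 0 38; 0 0 -140 0 0 0 38; 0 0 -140 0 0 0 38' 40
python3 - <<'E'
from h import *
go(552,-19,150,11)
E
```

```text
clock: 3.32
tcp_pos: [0.4055, -0.2943, 0.1534]
orientation: [-2.241, 2.198, -0.013]
contact_force: [0.7, 0.1, -1.8]
grip_width: 0.043
tcp [ 405.5 -294.3  153.4] xdir -88.9 -> shift [-272.4 -151.8    3.3] turn [-0.4 -0.3 -9.9] q7 -1.06 F [ 0.7  0.1 -1.8] grip 43.0 t 3.33
```

```bash
python3 -m handwheel '-55 -30 0 0 0 -2 38; -110 -60 0 0 0 -4 38; -165 -90 0 0 0 -6 38; -218 -120 0 0 0 -8 38; -250 -140 0 0 0 -10 38; -272 -152 0 0 0 -10 38; -272 -152 0 0 0 -10 38; -272 -152 0 0 0 -10 38; -272 -152 0 0 0 -10 38' 40
python3 - <<'E'
from h import *
go(552,-19,150,11)
f=grab_frame("wrist"); cv2.imwrite("pics/w3.png",f["pixels"][:,:,::-1])
hsv=cv2.cvtColor(f["pixels"],cv2.COLOR_RGB2HSV)
print(proj(f,[[.552,-.019,.017],[.5455,.016,.012],[.6,.05,.012]]).round())
E
```

```text
clock: 4.45
tcp_pos: [0.5489, -0.0194, 0.1489]
orientation: [2.423, -1.997, -0.0]
contact_force: [-0.3, -0.0, -0.7]
grip_width: 0.0427
tcp [548.9 -19.4 148.9] xdir -79.0 -> shift [ 0.2 -3.1 -1.1] turn [ 0.1 -0.   0. ] q7 -1.54 F [-0.3 -0.  -0.7] grip 42.7 t 4.45
[[324. 185.]
 [287. 183.]
 [259. 119.]]
```

View pics/w3.png

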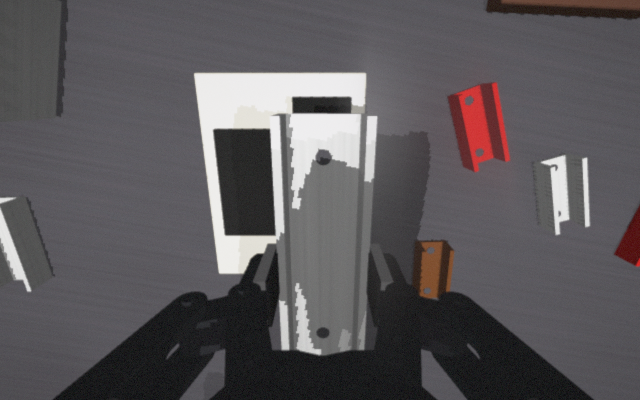

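```bash

python3 - <<'E'
from h import *
f=grab_frame("wrist"); o,p,R=tool()
img=f["pixels"]; g=img.max(2)
B=toplane(f,[(194.5,72.5),(366.5,72.5),(218.5,273.5)],.012)*1e3
print("board",B.round(1).tolist())
tl,tr,bl=B[:,:2]
print("width",np.linalg.norm(tr-tl),"len",np.linalg.norm(tl-bl),"yaw",np.degrees(np.arctan2(*(tl-bl)[::-1])),np.degrees(np.arctan2(*(tl-tr)[::-1]))-90,"centre",(tr+bl)/2)
S=toplane(f,[(214,128.5),(225,236),(291.5,97),(351,97)],.017)*1e3
print("short far,near left; long far L,R",S.round(1).tolist())
u=np.array([np.cos(np.radians(11)),np.sin(np.radians(11))]);v=np.array([-u[1],u[0]])
for s in S[:,:2]: print("rel (545.5,16):",(s-[545.5,16])@u,(s-[545.5,16])@v)
H=toplane(f,[(271,115),(377,116)],p[2]+.016)*1e3
for s in H[:,:2]: print("held far end rel tcp",(s-p[:2]*1e3)@u,(s-p[:2]*1e3)@v)
E
```

```text
board [[627.8, 109.3, 12.0], [656.2, -36.2, 12.0], [432.7, 72.1, 12.0]]
width 148.21670919690027 len 198.64727612902502 yaw 10.796601757621886 11.018399828409471 centre [544.4210848   17.94754995]
short far,near left; long far L,R [[584.5, 87.3, 17.0], [480.7, 68.0, 17.0], [624.1, 23.6, 17.0], [633.9, -27.0, 17.0]]
rel (545.5,16): 51.855032919094604 62.60085178314835
rel (545.5,16): -53.70360964810413 63.41671314382668
rel (545.5,16): 78.58512464780512 -7.565984889104248
rel (545.5,16): 78.60167776968166 -59.132885184875
held far end rel tcp 73.4602246617451 21.419087834119512
held far end rel tcp 73.08227103382961 -21.588222879307672
```

```bash
python3 -c "
from h import *
go(553,-18,28.5,11)"
```

```text
tcp [549.3 -19.  149.3] xdir -79.0 -> shift [ -0.3  -3.8 120.8] turn [ 0. -0.  0.] q7 -1.54 F [ 0.9  0.  -2. ] grip 42.9 t 4.55
```

```bash
python3 -m handwheel '0 -4 50 0 0 0 38; 0 -4 90 0 0 0 38; 0 -4 110 0 0 0 38; 0 -4 117 0 0 0 38; 0 -4 120.5 0 0 0 38; 0 -4 120.5 0 0 0 38; 0 -4 120.5 0 0 0 38' 40
python3 -c "
from h import *
go(553,-18,28.5,11)"
```

```text
clock: 5.42
tcp_pos: [0.5543, -0.0171, 0.0297]
orientation: [-2.425, 1.995, -0.002]
contact_force: [-0.3, -0.6, -0.6]
grip_width: 0.0431
tcp [554.3 -17.1  29.7] xdir -78.9 -> shift [0.6 1.5 1.2] turn [-0.1 -0.   0.1] q7 -1.58 F [-0.3 -0.6 -0.6] grip 43.1 t 5.42
```

```bash
python3 -m handwheel '0.5 1 2 0 0 0 38; 0.5 1 3 0 0 0 38; 0.5 1 3 0 0 0 38; 0.5 1 3 0 0 0 58; 0.5 1 3 0 0 0 58; 0.5 1 3 0 0 0 58; 0.5 1 -10 0 0 0 58;  0.5 1 -60 0 0 0 58; 0.5 1 -110 0 0 0 58; 0.5 1 -125 0 0 0 58; 0.5 1 -125 0 0 0 58' 40
python3 - <<'E'
from h import *
go(553,-18,150,11)
f=grab_frame("wrist"); cv2.imwrite("pics/w4.png",f["pixels"][:,:,::-1])
E
```

```text
clock: 6.8
tcp_pos: [0.5533, -0.0178, 0.155]
orientation: [-2.425, 1.995, -0.003]
contact_force: [-0.5, 0.5, -0.1]
grip_width: 0.0578
tcp [553.3 -17.8 155. ] xdir -78.9 -> shift [0.1 0.4 5. ] turn [-0.1 -0.   0.1] q7 -1.54 F [-0.5  0.5 -0.1] grip 57.8 t 6.8
```

View pics/w4.png

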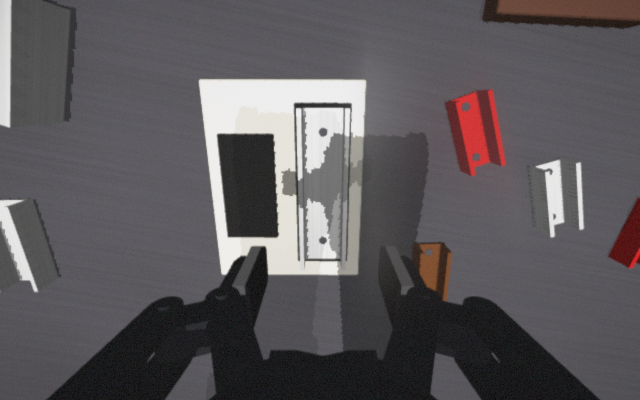

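The long channel lies on its strip. Rim corners are about (295,107), (351,107) and (346,268), and the board corners are (200,80), (366,80), (358,274) and (222,274). I'll measure these.

```bash
python3 - <<'E'
from h import *
f=grab_frame("wrist")
c=f["pixels"][70:285,190:380,::-1]; cv2.imwrite("pics/w4c.png",cv2.resize(c,None,fx=2.7,fy=2.7,interpolation=cv2.INTER_CUBIC))
B=toplane(f,[(200,80),(366,80),(358,274),(221.5,274)],.012); print("board",rect(B),B[:,:2].mean(0)*1e3)
S=toplane(f,[(218,134),(274,134),(277,237),(227,237)],.017); print("short strip",rect(S))
L=toplane(f,[(295,107),(351,107),(346,268),(300,268)],.043); print("long rim",rect(L),L[:,:2].mean(0)*1e3)
go(427,289,160,12)
E
```

```text
board [543.3  17.5 196.3 148.1  11.1] [543.39865712  17.15585843]
short strip [536.6  52.2 104.5  51.2  10. ]
long rim [552.3 -17.4 148.   45.2  11.1] [552.30845884 -17.44404878]
tcp [551.8 -17.9 152.7] xdir -78.9 -> shift [-325.2   63.3   -7.1] turn [ 0.1  0.  -0.9] q7 -1.54 F [-0.1 -0.4 -0.9] grip 58.2 t 6.9
```

View pics/w4c.png

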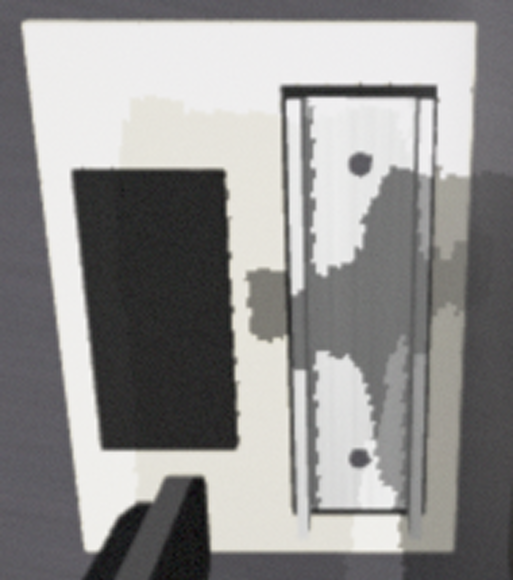

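The long channel is centred within about 2 mm. Next is the short channel.

```bash
python3 -m handwheel '-60 12 0 0 0 -1 70; -120 24 0 0 0 -1 70; -180 36 0 0 0 -1 70; -240 48 0 0 0 -1 70; -295 58 0 0 0 -1 70; -325 63 0 0 0 -1 70; -325 63 0 0 0 -1 70; -325 63 0 0 0 -1 70' 40
python3 - <<'E'
from h import *
go(427,289,160,12)
f=grab_frame("wrist"); cv2.imwrite("pics/w5.png",f["pixels"][:,:,::-1])
E
```

```text
clock: 7.9
tcp_pos: [0.428, 0.2875, 0.1524]
orientation: [2.441, -1.973, -0.0]
contact_force: [0.7, -0.4, 0.1]
grip_width: 0.0703
tcp [428.  287.5 152.4] xdir -77.9 -> shift [-1.6  0.6 -7.6] turn [ 0.1 -0.1  0.1] q7 -2.2 F [ 0.7 -0.4  0.1] grip 70.3 t 7.9
```

View pics/w5.png

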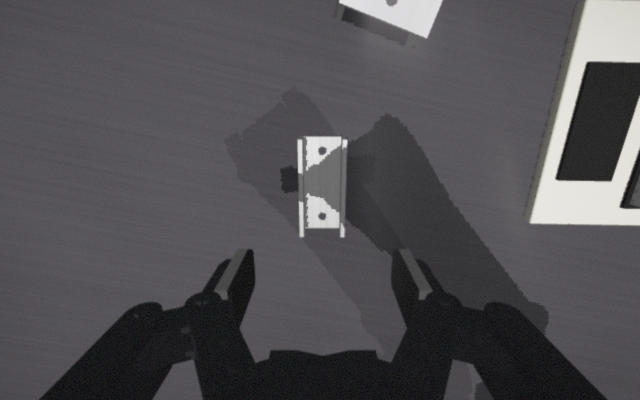

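The short channel's rim corners are about (297,139), (348,139), (345,237) and (299,237), lying squarely between the jaws.

```bash
python3 - <<'E'
from h import *
f=grab_frame("wrist")
P=toplane(f,[(297,139),(348,139),(345,237),(299,237)],.026); print(rect(P),P[:,:2].mean(0)*1e3)
x,y=P[:,:2].mean(0)*1e3; go(x,y,9.5,rect(P)[4])
E
```

```text
[426.7 287.8  95.7  45.3  11.8] [426.72517166 287.810499  ]
tcp [428.6 287.2 153. ] xdir -78.0 -> shift [ -1.1   1.5 143.5] turn [ 0.1 -0.1  0.2] q7 -2.2 F [ 0.8 -0.  -0.9] grip 69.8 t 8.0
```

```bash
python3 -m handwheel '-1 1 60 0 0 0 70; -1 1 110 0 0 0 70; -1 1 130 0 0 0 70; -1 1 142 0 0 0 70; -1 1 143 0 0 0 70; -1 1 143 0 0 0 70; -1 1 143 0 0 0 43; -1 1 143 0 0 0 38; -1 1 143 0 0 0 38; -1 1 143 0 0 0 38; -1 1 143 0 0 0 38' 40
python3 -m handwheel '0 0 -40 0 0 0 38; 0 0 -90 0 0 0 38; 0 0 -140 0 0 0 38; 0 0 -140 0 0 0 38' 40
python3 - <<'E'
from h import *
go(537,52.5,150,11)
f=grab_frame("wrist"); cv2.imwrite("pics/w6.png",f["pixels"][:,:,::-1])
E
```

```text
clock: 9.38
tcp_pos: [0.4277, 0.2901, 0.0118]
orientation: [-2.442, 1.974, -0.001]
contact_force: [-0.8, -1.0, 5.2]
grip_width: 0.0431
clock: 9.88
tcp_pos: [0.4293, 0.2916, 0.1551]
orientation: [-2.437, 1.969, -0.004]
contact_force: [0.1, -0.1, -0.9]
grip_width: 0.043
tcp [429.3 291.6 155.1] xdir -77.9 -> shift [256.4 -55.1   4.7] turn [-0.5  0.2  1.1] q7 -2.21 F [ 0.1 -0.1 -0.9] grip 43.0 t 9.88
```

View pics/w6.png

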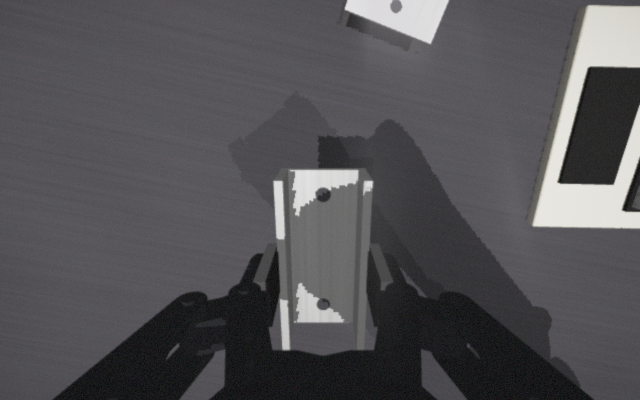

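The short channel is held straight, far rim end at (274..374,181).

```bash
python3 -c "
from h import *
f=grab_frame('wrist'); o,p,R=tool()
H=(toplane(f,[(274,181),(373,181)],p[2]+.0145)-p)@R
print(H*1e3)"
python3 -m handwheel '55 -12 0 0 0 1 38; 110 -24 0 0 0 1 38; 165 -36 0 0 0 1 38; 220 -48 0 0 0 1 38; 250 -54 0 0 0 1 38; 256 -55 0 0 0 1 38; 256 -55 0 0 0 1 38; 256 -55 0 0 0 1 38' 40
python3 - <<'E'
from h import *
go(537,52.5,29,11)
f=grab_frame("wrist"); cv2.imwrite("pics/w7.png",f["pixels"][:,:,::-1])
E
```

```text
[[-22.93758451 -46.16663423 -14.44852088]
 [ 21.22712076 -46.18537832 -14.45141941]]
clock: 10.98
tcp_pos: [0.5337, 0.0528, 0.1503]
orientation: [2.429, -1.992, -0.002]
contact_force: [-0.3, 0.4, -1.1]
grip_width: 0.0432
tcp [533.7  52.8 150.3] xdir -78.7 -> shift [  1.   -3.3 121.3] turn [0.1 0.  0.3] q7 -1.68 F [-0.3  0.4 -1.1] grip 43.2 t 10.97
```

View pics/w7.png

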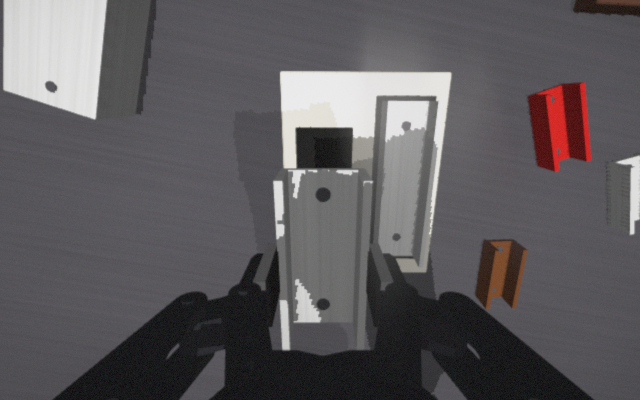

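```bash
python3 -c "
from h import *
f=grab_frame('wrist'); o,p,R=tool()
H=(toplane(f,[(296,127.5),(352,127.5)],.017)-p)@R
print(H*1e3)"
python3 -m handwheel '1 -4.5 50 0 0 0 38; 1 -4.5 90 0 0 0 38; 1 -4.5 110 0 0 0 38; 1 -4.5 117 0 0 0 38; 1 -4.5 120.5 0 0 0 38; 1 -4.5 120.5 0 0 0 38; 1 -4.5 120.5 0 0 0 38' 40
python3 -c "
from h import *
go(538,52.5,29,11)"
```

```text
[[-24.95480434 -55.70893984 133.65317045]
 [ 25.3324346  -55.73101758 133.63035536]]
clock: 11.95
tcp_pos: [0.5398, 0.051, 0.0312]
orientation: [-2.425, 1.995, -0.002]
contact_force: [-0.4, 0.8, -0.5]
grip_width: 0.0431
tcp [539.8  51.   31.2] xdir -78.9 -> shift [-1.8  1.5  2.2] turn [-0.1 -0.   0.1] q7 -1.74 F [-0.4  0.8 -0.5] grip 43.1 t 11.95
```

```bash
python3 -m handwheel '-1.5 1.5 1 0 0 0 38; -1.5 1.5 3 0 0 0 38; -1.5 1.5 3.5 0 0 0 38; -1.5 1.5 3.5 0 0 0 38; -1.5 1.5 3.5 0 0 0 55; -1.5 1.5 3.5 0 0 0 55; -1.5 1.5 3.5 0 0 0 55; -1.5 1.5 -10 0 0 0 55; -1.5 1.5 -60 0 0 0 55; -1.5 1.5 -110 0 0 0 55; -1.5 1.5 -125 0 0 0 55; -1.5 1.5 -125 0 0 0 55' 40
python3 - <<'E'
from h import *
go(538,52,150,11)
f=grab_frame("wrist"); c=f["pixels"][60:300,220:460,::-1]; cv2.imwrite("pics/w8.png",cv2.resize(c,None,fx=2.5,fy=2.5,interpolation=cv2.INTER_CUBIC))
E
```

```text
clock: 13.45
tcp_pos: [0.538, 0.0521, 0.1565]
orientation: [-2.425, 1.995, -0.003]
contact_force: [0.2, 0.0, -0.8]
grip_width: 0.0549
tcp [538.   52.1 156.5] xdir -78.9 -> shift [0.1 0.1 6.5] turn [-0.1 -0.   0.1] q7 -1.68 F [ 0.2  0.  -0.8] grip 54.9 t 13.45
```

View pics/w8.png

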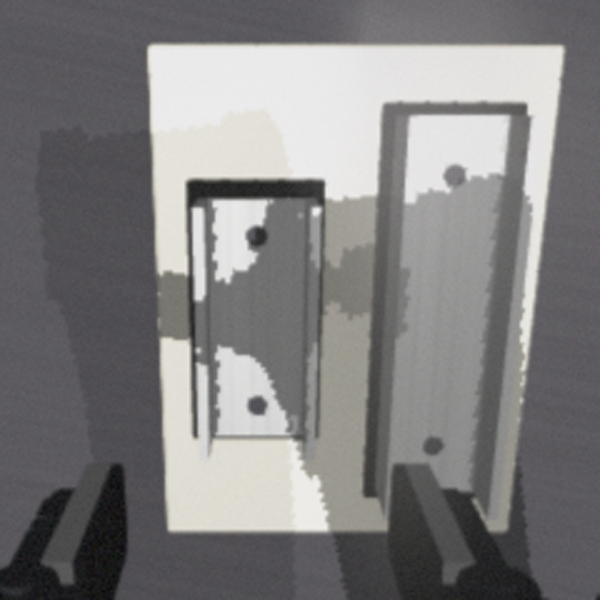

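```bash
python3 - <<'E'
from h import *
f=grab_frame("wrist")
q=lambda l:(np.array(l)+.5)/2.5+[220,60]-.5
S=toplane(f,q([(187,180),(325,180),(320,438),(194,438)]),.017); print("strip",rect(S),S[:,:2].mean(0)*1e3)
L=toplane(f,q([(191,205),(324,205),(315,458),(199,460)]),.043); print("short rim",rect(L),L[:,:2].mean(0)*1e3)
B=toplane(f,q([(149,45),(564,45),(508,531),(168,531)]),.012); print("board",rect(B),B[:,:2].mean(0)*1e3)
go(618,267,180,-7)
E
```

```text
strip [536.7  52.8 103.7  51.6  11.1] [536.71028357  52.9202494 ]
short rim [535.7  52.1  94.9  44.7  11.4] [535.73600563  52.43636188]
board [543.4  18.2 196.9 148.   11.1] [543.37589734  18.14192451]
tcp [536.5  51.8 154.2] xdir -78.9 -> shift [-195.4 -121.4  -26. ] turn [ 0.1 -0.  18.1] q7 -1.68 F [-0.2  0.  -0.4] grip 55.1 t 13.55
```

The short channel is centred within about 1 mm. Next is the wide channel.

```bash
python3 -m handwheel '-45 -28 -26 0 0 4 85; -90 -56 -26 0 0 8 85; -135 -84 -26 0 0 12 85; -175 -109 -26 0 0 16 85; -195 -121 -26 0 0 18 85; -195 -121 -26 0 0 18 85; -195 -121 -26 0 0 18 85' 40
python3 - <<'E'
from h import *
go(618,267,180,-7)
f=grab_frame("wrist"); cv2.imwrite("pics/w9.png",f["pixels"][:,:,::-1])
m=(f["pixels"].min(2)>165)
for b in blobs(m,1500): print(b.min(0),b.max(0),rect(toplane(f,b,.052)))
E
```

```text
clock: 14.42
tcp_pos: [0.6179, 0.265, 0.1796]
orientation: [2.082, -2.349, 0.0]
contact_force: [-0.7, -0.3, -0.3]
grip_width: 0.0856
tcp [617.9 265.  179.6] xdir -96.9 -> shift [-2.   0.1 -0.4] turn [ 0.1 -0.1  0.1] q7 -2.28 F [-0.7 -0.3 -0.3] grip 85.6 t 14.43
[285 192] [355 238] [590.6 270.8  68.5  47.   80.9]
[573 137] [621 282] [559.9   3.7 153.   30.4  14.7]
[470 106] [619 290] [564.4  50.4 172.9 129.1  10.8]
[393   0] [460  44] [747.5 166.2  49.3  29.1 -62.1]
```

View pics/w9.png

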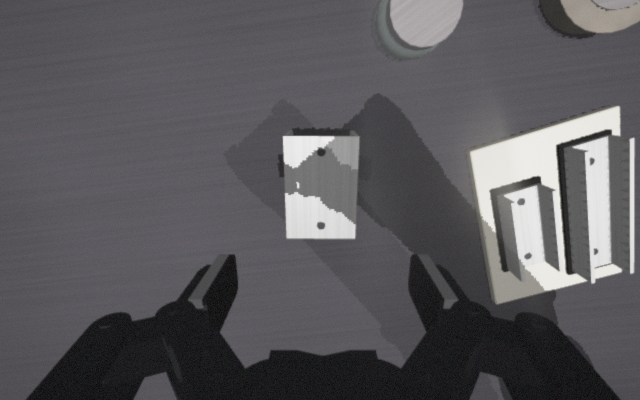

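The wide channel's back has corners at about (282,136), (359,136), (356,239) and (287,239).

```bash
python3 - <<'E'
from h import *
f=grab_frame("wrist")
P=toplane(f,[(282,136),(359,136),(356,239),(286.5,239)],.052); print(rect(P),P[:,:2].mean(0)*1e3)
x,y=P[:,:2].mean(0)*1e3; go(x,y,28,rect(P)[4])
E
```

```text
[616.6 266.8 101.   69.   -6.8] [616.58546303 266.9353796 ]
tcp [618.4 264.7 180.6] xdir -97.0 -> shift [ -2.2   1.9 152.6] turn [ 0.1 -0.1 -0.2] q7 -2.28 F [ 0.1 -0.3 -0.3] grip 85.0 t 14.53
```

```bash
python3 -m handwheel '-2 2 60 0 0 0 85; -2 2 100 0 0 0 85; -2 2 120 0 0 0 85; -2 2 135 0 0 0 85; -2 2 148 0 0 0 85; -2 2 155 0 0 0 85; -2 2 155 0 0 0 85; -2 2 155 0 0 0 85' 40
python3 - <<'E'
from h import *
go(616.6,267,26,-6.8)
f=grab_frame("wrist"); cv2.imwrite("pics/w10.png",f["pixels"][:,:,::-1])
E
```

```text
clock: 15.52
tcp_pos: [0.6173, 0.2693, 0.027]
orientation: [-2.083, 2.35, -0.0]
contact_force: [-0.5, -0.1, -0.6]
grip_width: 0.085
tcp [617.3 269.3  27. ] xdir -96.9 -> shift [2.4 0.4 1. ] turn [-0.1  0.  -0.1] q7 -2.32 F [-0.5 -0.1 -0.6] grip 85.0 t 15.53
```

View pics/w10.png

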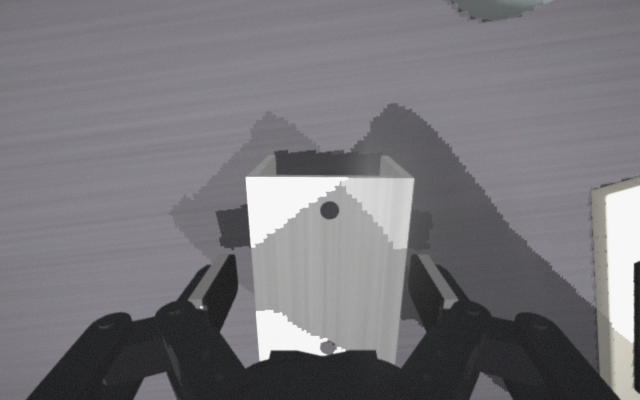

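```bash
python3 -m handwheel '2.5 0 1 0 0 0 85; 2.5 0 2 0 0 0 75; 2.5 0 2 0 0 0 68; 2.5 0 2 0 0 0 62; 2.5 0 2 0 0 0 62; 2.5 0 2 0 0 0 62' 45
python3 -m handwheel '0 0 -40 0 0 0 62; 0 0 -90 0 0 0 62; 0 0 -140 0 0 0 62; 0 0 -140 0 0 0 62' 45
python3 - <<'E'
from h import *
go(543.8,17.5,160,11)
f=grab_frame("wrist"); cv2.imwrite("pics/w11.png",f["pixels"][:,:,::-1])
E
```

```text
clock: 16.32
tcp_pos: [0.6167, 0.2667, 0.0247]
orientation: [-2.084, 2.35, -0.0]
contact_force: [0.4, 0.7, 5.3]
grip_width: 0.0674
clock: 16.82
tcp_pos: [0.6188, 0.2678, 0.1686]
orientation: [-2.079, 2.345, -0.003]
contact_force: [-0.3, -0.3, -2.1]
grip_width: 0.0669
tcp [618.8 267.8 168.6] xdir -96.9 -> shift [257.5  44.5   7.2] turn [ -0.4   0.2 -17.9] q7 -2.28 F [-0.3 -0.3 -2.1] grip 66.9 t 16.82
```

View pics/w11.png

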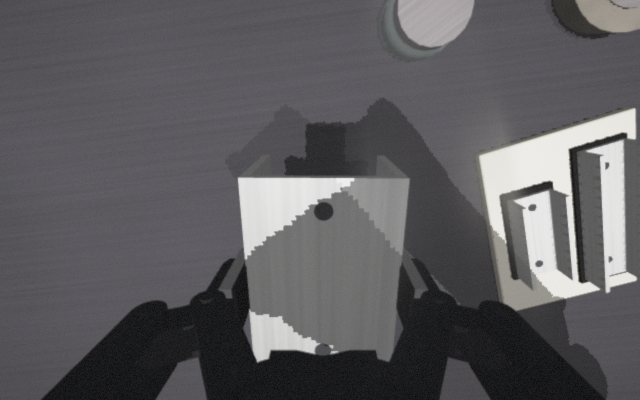

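```bash
python3 -c "
from h import *
f=grab_frame('wrist'); o,p,R=tool()
H=(toplane(f,[(238,178),(410,178)],p[2]+.0273)-p)@R
print(H*1e3)"
python3 -m handwheel '50 9 0 0 0 -4 62; 100 18 0 0 0 -8 62; 150 27 0 0 0 -12 62; 200 36 0 0 0 -16 62; 240 42 7 0 0 -18 62; 257 44 7 0 0 -18 62; 257 44 7 0 0 -18 62; 257 44 7 0 0 -18 62' 45
python3 - <<'E'
from h import *
go(543.8,17.5,46,11)
f=grab_frame("wrist"); cv2.imwrite("pics/w12.png",f["pixels"][:,:,::-1])
E
```

```text
[[-35.3560636  -50.47717484 -27.36353033]
 [ 33.77134989 -50.51453748 -27.31192616]]
clock: 17.92
tcp_pos: [0.5424, 0.0187, 0.1571]
orientation: [-2.428, 1.993, 0.001]
contact_force: [-0.3, -0.0, -2.0]
grip_width: 0.0673
tcp [542.4  18.7 157.1] xdir -78.8 -> shift [  1.6  -1.2 111.1] turn [-0.   0.1  0.2] q7 -1.62 F [-0.3 -0.  -2. ] grip 67.3 t 17.93
```

View pics/w12.png

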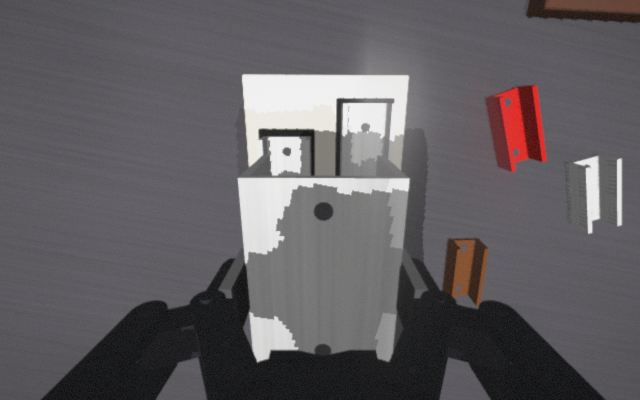

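```bash
python3 -m handwheel '1.5 -1 50 0 0 0 62; 1.5 -1 80 0 0 0 62; 1.5 -1 98 0 0 0 62; 1.5 -1 106 0 0 0 62; 1.5 -1 107 0 0 0 62; 1.5 -1 107 0 0 0 62' 45
python3 -c "
from h import *
go(543.8,17.5,46,11)"
```

```text
clock: 18.73
tcp_pos: [0.5442, 0.0156, 0.0513]
orientation: [-2.425, 1.995, -0.002]
contact_force: [-0.4, 0.2, -2.5]
grip_width: 0.0674
tcp [544.2  15.6  51.3] xdir -78.9 -> shift [-2.  -0.   5.3] turn [-0.1 -0.   0.1] q7 -1.67 F [-0.4  0.2 -2.5] grip 67.4 t 18.73
```

```bash
python3 -m handwheel '-1.5 0 2 0 0 0 62; -1.5 0 4 0 0 0 62; -1.5 0 5.5 0 0 0 62; -1.5 0 6.5 0 0 0 62; -1.5 0 6.5 0 0 0 62; -1.5 0 6.5 0 0 0 78; -1.5 0 6.5 0 0 0 80; -1.5 0 6.5 0 0 0 80; -1.5 0 6.5 0 0 0 80' 45
python3 -m handwheel '0 0 -15 0 0 0 80; 0 0 -60 0 0 0 80; 0 0 -105 0 0 0 80; 0 0 -135 0 0 0 80; 0 0 -135 0 0 0 80' 45
python3 - <<'E'
from h import *
go(543.8,17.5,180,11)
for n in("wrist","side","scene"):
    f=grab_frame(n); 
    c=f["pixels"][:,:,::-1]
    if n=="side": c=cv2.resize(c[160:250,220:370],None,fx=5,fy=5,interpolation=cv2.INTER_CUBIC)
    cv2.imwrite(f"pics/{n}13.png",c)
E
```

```text
clock: 19.85
tcp_pos: [0.543, 0.0168, 0.0436]
orientation: [2.426, -1.996, -0.0]
contact_force: [-0.3, 0.3, 0.1]
grip_width: 0.0799
clock: 20.48
tcp_pos: [0.5449, 0.017, 0.1824]
orientation: [-2.423, 1.993, -0.007]
contact_force: [0.9, -0.8, 0.3]
grip_width: 0.0801
tcp [544.9  17.  182.4] xdir -78.9 -> shift [-0.7  1.   2.4] turn [-0.4 -0.   0.1] q7 -1.61 F [ 0.9 -0.8  0.3] grip 80.1 t 20.48
```

View pics/wrist13.png

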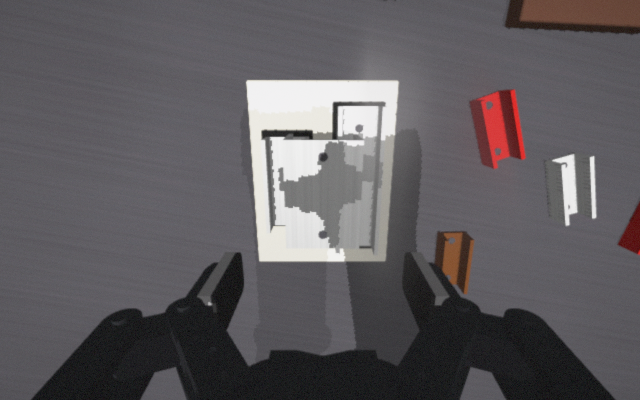

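View pics/side13.png

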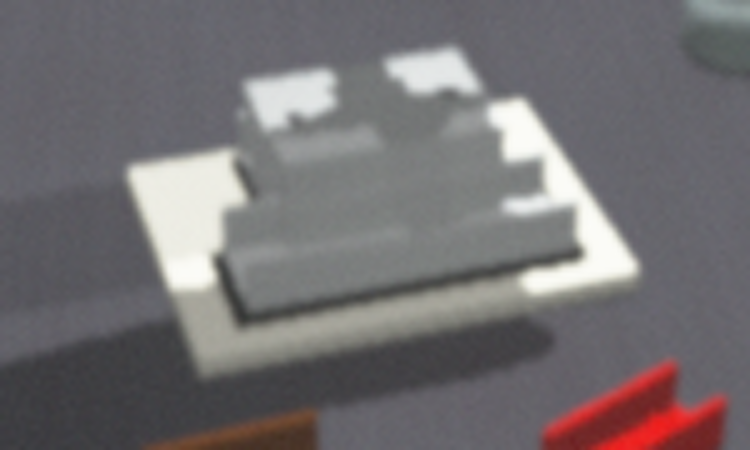

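The wide channel sits down inside both low channels, with its holes at wrist pixels (323,157) and (323,235). I'll measure its position from the holes and check its height in the side view.

```bash
python3 - <<'E'
from h import *
f=grab_frame("wrist"); c=f["pixels"][70:270,235:410,::-1]; cv2.imwrite("pics/w13c.png",cv2.resize(c,None,fx=3,fy=3,interpolation=cv2.INTER_CUBIC))
P=toplane(f,[(323,157),(323,235)],.073)*1e3; print(P,P.mean(0),np.degrees(np.arctan2(*(P[0]-P[1])[1::-1])))
s=grab_frame("side"); q=(np.array([(295,120),(451,95)])+.5)/5+[220,160]-.5
print("side px",q,"expected",proj(s,P/1e3), proj(s,P/1e3+[0,0,.01]))
go(586,-248,170,28.5)
E
```

```text
[[575.9024664   23.71966506  73.        ]
 [506.11573507   9.96790395  73.        ]] [541.00910073  16.8437845   73.        ] 11.147544775215982
side px [[278.6 183.6]
 [309.8 178.6]] expected [[308.30773102 177.85527764]
 [277.34086394 183.12780331]] [[308.3428687  174.00313084]
 [277.1838823  179.2247063 ]]
tcp [542.2  16.7 177.8] xdir -78.9 -> shift [268.2   8.1   7.8] turn [  0.1   0.  -17.4] q7 -1.61 F [-1.1  0.2 -0. ] grip 80.0 t 20.73
```

View pics/w13c.png

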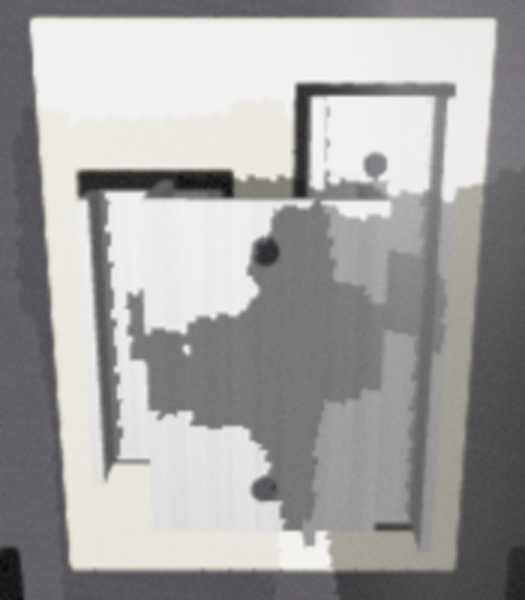

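Height and position of the wide channel agree. Next is the narrow aluminium channel.

```bash
python3 -m handwheel '55 2 0 0 0 -4 60; 110 4 0 0 0 -8 60; 165 6 0 0 0 -12 60; 220 8 8 0 0 -16 60; 260 8 8 0 0 -17.5 60; 268 8 8 0 0 -17.5 60; 268 8 8 0 0 -17.5 60; 268 8 8 0 0 -17.5 60' 40
python3 - <<'E'
from h import *
go(586,-248,170,28.5)
f=grab_frame("wrist"); cv2.imwrite("pics/w14.png",f["pixels"][:,:,::-1])
E
```

```text
clock: 21.72
tcp_pos: [0.587, -0.2455, 0.1705]
orientation: [-2.703, 1.6, 0.002]
contact_force: [0.7, 0.5, 0.3]
grip_width: 0.0598
tcp [ 587.  -245.5  170.5] xdir -61.2 -> shift [1.8 2.1 0.5] turn [-0.   0.1  0.3] q7 -0.86 F [0.7 0.5 0.3] grip 59.8 t 21.73
```

View pics/w14.png

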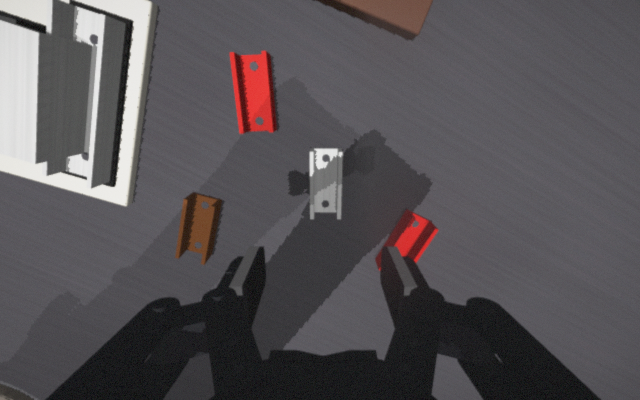

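The bare-aluminium narrow channel is at (325,184), with rim corners near (308,151), (343,150), (341,219) and (309,218). The red parts at (253,92) and (410,240) and the brown one at (200,225) are look-alikes.

```bash
python3 - <<'E'
from h import *
f=grab_frame("wrist")
c=f["pixels"][130:240,270:440,::-1]; cv2.imwrite("pics/w14c.png",cv2.resize(c,None,fx=4.5,fy=4.5,interpolation=cv2.INTER_CUBIC))
P=toplane(f,[(308,151.5),(343,150),(341,219),(309,218)],.024); print(rect(P),P[:,:2].mean(0)*1e3)
H=toplane(f,[(326,158),(325,204)],.004)*1e3; print("holes",H.mean(0),np.degrees(np.arctan2(*(H[0]-H[1])[1::-1])))
R_=toplane(f,[(380,267),(410,212),(438,228)],.024)*1e3; print("red",R_)
x,y=P[:,:2].mean(0)*1e3; go(x,y,9.5,28.8)
E
```

```text
[ 586.2 -247.8   71.5   33.7   28.3] [ 586.08163009 -248.00148141]
holes [ 585.4753214 -248.7983835    4.       ] 27.73863548599645
red [[ 534.20849097 -345.18873085   24.        ]
 [ 603.63610061 -337.90383126   24.        ]
 [ 602.84636762 -373.61003362   24.        ]]
tcp [ 587.1 -245.8  170.9] xdir -61.2 -> shift [  1.5   2.  161.4] turn [-0.  0. -0.] q7 -0.86 F [-1.1  1.   0.3] grip 60.2 t 21.82
```

View pics/w14c.png

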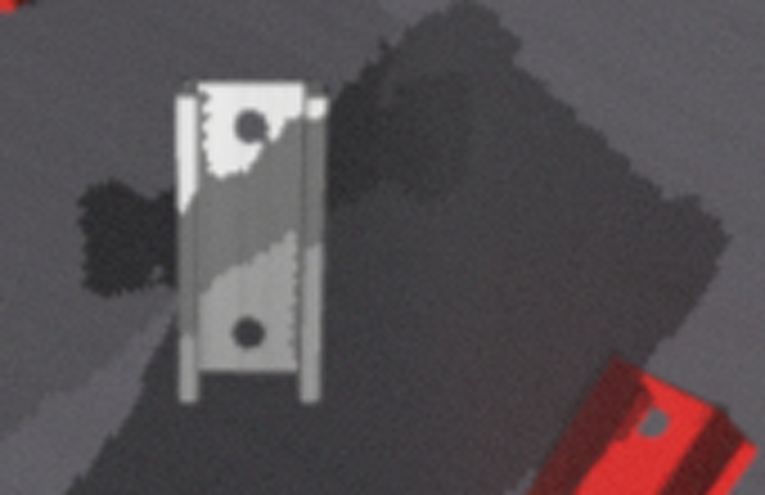

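The crop confirms a bare-aluminium U, open side up. Descending and gripping.

```bash
python3 -m handwheel '1.5 2 60 0 0 0.5 60; 1.5 2 110 0 0 0.5 60; 1.5 2 140 0 0 0.5 60; 1.5 2 155 0 0 0.5 60; 1.5 2 159 0 0 0.5 60; 1.5 2 159 0 0 0.5 60; 1.5 2 159 0 0 0.5 40; 1.5 2 159 0 0 0.5 26; 1.5 2 159 0 0 0.5 26; 1.5 2 159 0 0 0.5 26; 1.5 2 159 0 0 0.5 26' 30
python3 -m handwheel '0 0 -40 0 0 0 26; 0 0 -90 0 0 0 26; 0 0 -140 0 0 0 26; 0 0 -165 0 0 0 26; 0 0 -165 0 0 0 26' 30
python3 - <<'E'
from h import *
go(542.5,17,170,11.1)
f=grab_frame("wrist"); cv2.imwrite("pics/w15.png",f["pixels"][:,:,::-1])
E
```

```text
clock: 23.2
tcp_pos: [0.5868, -0.2504, 0.0132]
orientation: [-2.694, 1.615, -0.003]
contact_force: [-0.6, 0.3, 6.0]
grip_width: 0.031
clock: 23.82
tcp_pos: [0.5872, -0.2505, 0.1794]
orientation: [-2.694, 1.615, -0.008]
contact_force: [-0.2, 0.2, -1.6]
grip_width: 0.0312
tcp [ 587.2 -250.5  179.4] xdir -61.9 -> shift [-257.   -86.6    8.7] turn [-0.2 -0.2 17. ] q7 -0.86 F [-0.2  0.2 -1.6] grip 31.2 t 23.82
```

View pics/w15.png

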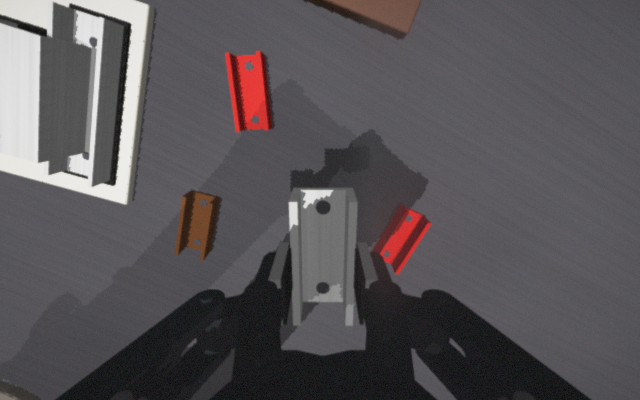

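```bash
python3 -c "
from h import *
f=grab_frame('wrist'); o,p,R=tool()
print((toplane(f,[(323,207.5),(323,288)],p[2]-.0092)-p)@R*1e3)
print((toplane(f,[(289,203),(357,203),(357,325),(292,325)],p[2]+.0108)-p)@R*1e3)"
python3 -m handwheel '-55 -18 0 0 0 4 26; -110 -36 0 0 0 8 26; -165 -54 0 0 0 12 26; -215 -72 0 0 0 16 26; -245 -82 8 0 0 17 26; -257 -86 8 0 0 17 26; -257 -86 8 0 0 17 26; -257 -86 8 0 0 17 26' 30
python3 - <<'E'
from h import *
go(542.5,17,86.5,11.1)
f=grab_frame("wrist"); cv2.imwrite("pics/w16.png",f["pixels"][:,:,::-1])
E
```

```text
[[  0.11932977 -24.85520551   9.18134931]
 [  0.13237811  25.9517017    9.21931277]]
[[-15.85567119 -34.31992922 -10.81516178]
 [ 15.98905982 -34.30728455 -10.83622791]
 [ 18.45097296  35.40130269 -10.78575841]
 [-16.66042159  35.36840232 -10.76254547]]
clock: 24.92
tcp_pos: [0.5408, 0.0152, 0.1686]
orientation: [2.423, -1.998, 0.0]
contact_force: [-0.3, -0.3, -0.4]
grip_width: 0.031
tcp [540.8  15.2 168.6] xdir -79.0 -> shift [-1.5 -2.1 82.1] turn [ 0.  -0.  -0.1] q7 -1.61 F [-0.3 -0.3 -0.4] grip 31.0 t 24.93
```

View pics/w16.png

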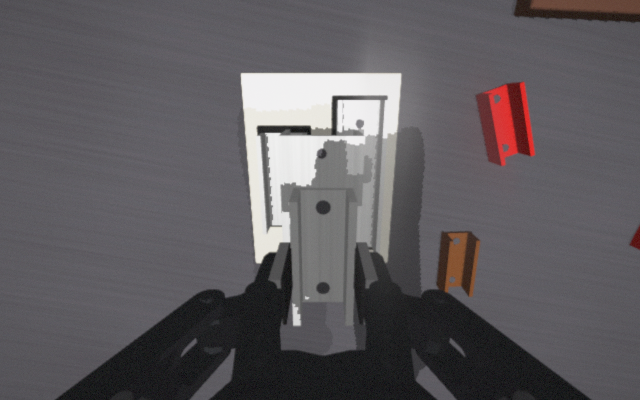

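```bash
python3 -m handwheel '-1.5 -2.5 40 0 0 0 26; -1.5 -2.5 65 0 0 0 26; -1.5 -2.5 74 0 0 0 26; -1.5 -2.5 78 0 0 0 26; -1.5 -2.5 78 0 0 0 26; -1.5 -2.5 78 0 0 0 26' 30
python3 -c "
from h import *
go(542.8,17,86.5,11.1)"
```

```text
clock: 25.72
tcp_pos: [0.5434, 0.0192, 0.0917]
orientation: [-2.425, 1.995, -0.002]
contact_force: [0.2, -0.2, -0.2]
grip_width: 0.0312
tcp [543.4  19.2  91.7] xdir -78.9 -> shift [2.  1.  5.2] turn [-0.1 -0.   0. ] q7 -1.65 F [ 0.2 -0.2 -0.2] grip 31.2 t 25.73
```

```bash
python3 -m handwheel '1.5 1 2 0 0 0 26; 1.5 1 4 0 0 0 26; 1.5 1 5.5 0 0 0 26; 1.5 1 6 0 0 0 26; 1.5 1 6 0 0 0 26; 1.5 1 6 0 0 0 46; 1.5 1 6 0 0 0 50; 1.5 1 6 0 0 0 50; 1.5 1 6 0 0 0 50' 30
python3 -m handwheel '0 0 -12 0 0 0 50; 0 0 -50 0 0 0 50; 0 0 -95 0 0 0 50; 0 0 -95 0 0 0 50; 0 0 -95 0 0 0 50' 30
python3 - <<'E'
from h import *
go(542.8,17,180,11.1)
for n in("wrist","side","scene"):
    f=grab_frame(n); c=f["pixels"][:,:,::-1]
    if n=="side": c=cv2.resize(c[150:250,220:370],None,fx=5,fy=5,interpolation=cv2.INTER_CUBIC)
    if n=="wrist": c=cv2.resize(c[60:270,230:420],None,fx=2.8,fy=2.8,interpolation=cv2.INTER_CUBIC)
    if n=="scene": c=cv2.resize(c[150:280,180:460],None,fx=2.8,fy=2.8,interpolation=cv2.INTER_CUBIC)
    cv2.imwrite(f"pics/{n}17.png",c)
E
```

```text
clock: 26.85
tcp_pos: [0.5419, 0.0175, 0.0846]
orientation: [2.426, -1.995, -0.0]
contact_force: [0.5, 0.5, -0.1]
grip_width: 0.0496
clock: 27.48
tcp_pos: [0.5418, 0.0174, 0.18]
orientation: [-2.426, 1.996, -0.0]
contact_force: [0.2, -0.3, 0.1]
grip_width: 0.0502
tcp [541.8  17.4 180. ] xdir -78.9 -> shift [ 0.6 -1.  -0. ] turn [-0. -0.  0.] q7 -1.61 F [ 0.2 -0.3  0.1] grip 50.2 t 27.48
```

View pics/wrist17.png

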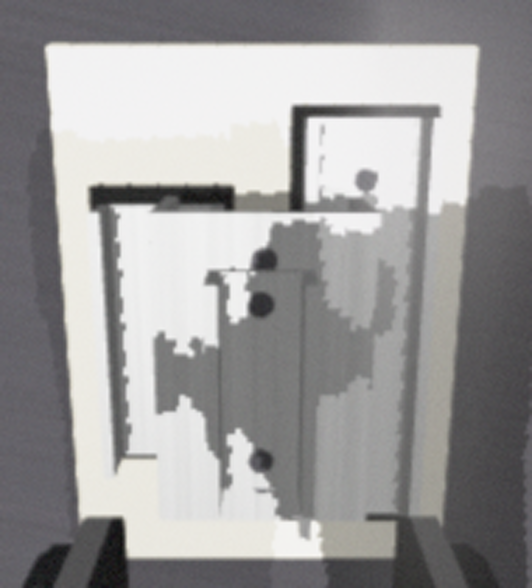

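View pics/side17.png

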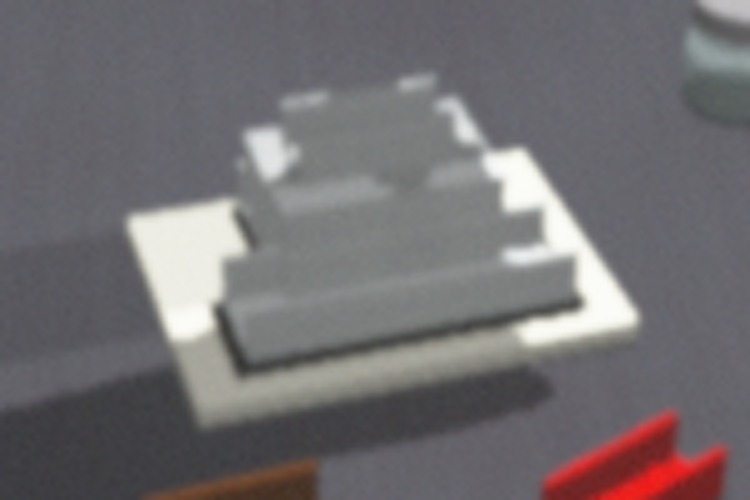

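View pics/scene17.png

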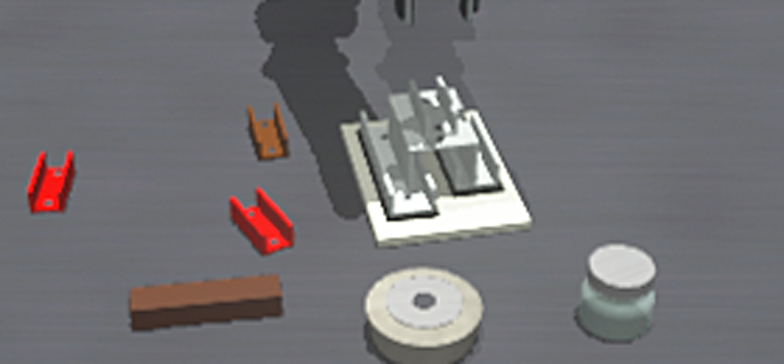

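Everything is stacked and the bystanders are untouched. I'll do a numeric check of the narrow channel (holes at crop (261,304) and (260,461)) against the wide channel's far hole (264,259) and far edge (row 211).

```bash
python3 - <<'E'
from h import *
f=grab_frame("wrist"); q=lambda l:(np.array(l)+.5)/2.8+[230,60]-.5
u=np.array([np.cos(np.radians(11.1)),np.sin(np.radians(11.1))]);v=np.array([-u[1],u[0]])
n=toplane(f,q([(261,304),(260,461)]),.077)[:,:2]*1e3; d=n[0]-n[1]
w=toplane(f,q([(112,211),(381,211),(370,520),(158,520)]),.073)[:,:2]*1e3
h=toplane(f,q([(264,259)]),.073)[0,:2]*1e3
b=toplane(f,q([(46,44),(478,44),(443,556),(79,557)]),.012); print("board",rect(b),b.mean(0)*1e3)
print("narrow c",n.mean(0),"yaw",np.degrees(np.arctan2(d[1],d[0])))
print("wide far edge mid along minus 50, from hole minus 35 :",(w[:2].mean(0)@u-50),(h@u-35),"narrow along",n.mean(0)@u,"board along",b.mean(0)[:2]@u*1e3)
print("cross: wide hole",h@v,"narrow",n.mean(0)@v,"board",b.mean(0)[:2]@v*1e3)
E
```

```text
board [543.8  18.8 197.4 150.9  11.3] [543.73914153  18.30263373  12.        ]
narrow c [541.20187207  18.11286182] yaw 10.78673906430682
wide far edge mid along minus 50, from hole minus 35 : 536.4004508941072 537.4240107661481 narrow along 534.5645505749201 board along 537.0908897471816
cross: wide hole -87.4338444305666 narrow -86.41923026848134 board -86.72148859037542
```

```bash
python3 -m handwheel '0 0 -40 0 0 0 50; 0 0 -40 0 0 0 50; 0 0 -40 0 0 0 50; 0 0 -40 0 0 0 50'
python3 -c "
from bench import workorder; print(workorder.hand_in())"
```

```text
clock: 28.18
tcp_pos: [0.5412, 0.0174, 0.2185]
orientation: [2.425, -1.995, -0.003]
contact_force: [-0.1, -0.1, 0.0]
grip_width: 0.0499
the job is handed in; nothing more can be done
None
```

I stacked all four channels on the white board in the required order and handed the job in at about 28 s of the 109 s allowed. The hand-in gives no verdict, so what follows is from my own camera checks.

| Part | Result in the last checks |
|---|---|
| Long low channel | within about 2 mm of its strip's centre, parallel to it |
| Short low channel | within about 1 mm of its strip's centre, parallel to it |
| Wide channel | within about 1–3 mm of the board's middle, yaw 11.1° (board about 11°); side view shows its back at the expected height within about 2 mm |
| Narrow channel | about 2–3 mm lengthwise and 1 mm crosswise off the wide channel's middle, yaw 10.8° |

- **Look-alikes and bystanders:** I used the bare-aluminium narrow channel and left the red and brown ones alone. The wheel, stone and jar look unmoved in the last scene view.
- **Gripper and forces:** The gripper was open and about 120 mm above the stack at hand-in, with no contact force. The highest force reading printed was about 6 N, when the fingers closed.
- **Disagreement:** No check failed. The only disagreement was 2–4 mm between cameras on the board's position, well inside the tolerances.

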